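Pack out a glue-up under a lever press and hold it tight

ROBOT

A 7-joint arm with a two-finger parallel gripper is mounted at the origin on the work surface. World frame = base frame: x ahead of the robot, y to its left, z up, the work surface at z = 0. Lengths are in m, angles in rad, forces in N, time in s.
With the tool pointing down it reaches from about 0.425 to 1.025 m from the base axis. Payload 9.4 kg.
Tool frame: the origin (TCP) lies on the front face of the gripper's body, between the roots of the fingers; the fingertips stand 73 mm ahead of it and the grasp point (between the pads) lies 54 mm ahead of it; z points along the fingers, y is the line along which they close (so a half turn about z gives the same grasp; the last joint's range is limited). The gripper opens to 85 mm and grips with 20 to 120 N. Pads are 22 mm wide; open, the fingers measure 114 mm over their backs; the gripper's body (76 mm by 85 mm) begins 54 mm behind the grasp point. The pads swing forward as they close: fully open they stand 13 mm farther back than shut.
Start: joints at [1.1, 0.599, -0.003, 1.599, 0.002, 0.943, -0.08], TCP at [0.278, -0.67, 0.304] pointing down, gripper open.
Joint ranges: [-2.57, 2.57], [-0.35, 1.97], [-1.29, 1.29], [0.11, 2.56], [-1.05, 4.19], [0.11, 1.86], [-2.63, 2.63]. Speed limits (rad/s): [2.22, 2.22, 3.01, 3.01, 3.14, 3.14, 3.14].

INTERFACE

Orientations are given as a unit quaternion [w, x, y, z].
In Python, from bench import robot, imaging, ticket gives the robot as it stands.
- The arm moves only by the tool carry_out, never from a script. Its argument "rows" is a list that holds one entry, the list of rows, each a list of 7 numbers: the turn, a rotation vector about the tool's x, y, z in degrees, then the shift along the tool's x, y, z in cm, then the finger opening in cm, from 0 to 8.54. In form: [[[wx, wy, wz, tx, ty, tz, claw], ...]]. A call has 1 to 20 rows; each row shifts and turns the commanded pose from where the row before left it, along the tool's axes as they then stand; what a row does not reach is not made up. A row lasts 1/12 s, in which the tool goes at most 41.7 mm and 7.16 degrees, less where a joint would pass 70% of its speed; a pose out of reach is approached as far as the arm can. A call is refused whole if a number of a shift passes 4.17 or a number of a turn 7.16, either way. A call with a gripper value outside its range is refused whole. The fingers move at their own pace and stop on an object; "grip_force" is the grip in N (left out, the last holds). Time passes only in rows, so rows that do not move let the fingers close. It gives the time, the measured TCP pose, the force, the opening and the grip force at its end, in the units of the state.
- robot.state(): the state, without advancing time (a new reading comes with each control period).
- imaging.snapshot(name): name is "scene" or "top"; returns a dict with "frame" (400x640x3 uint8, blue, green, red), "fx", "fy", "cx", "cy" (pixels), "cam_to_world" (4x4, takes a point from camera to world coordinates). Camera axes: x right, y up, looking along -z (the intrinsics and any distortion apply to the point x, -y, -z); pixel columns grow to the right and rows downward; lengths in m; the calibration is good to about 2 mm. A picture is of the moment at which its call begins. There is no depth.
- ticket.hand_in(): hands the job in; it is judged then, once.
The state is a dict: "time": time; "qpos": joint angles; "qd": joint speeds; "tau": joint torques, N m; "eef_pos": TCP position; "eef_rot": TCP orientation; "force": force on the tool from outside, world axes, zero at the start; "ft_torque": the same for the moment, N m; "finger_gap": finger opening in m; "finger_force": force on a finger pad.
Only numpy, scipy, OpenCV 4.12 (cv2) and the standard library are available. Lean on these libraries where they do the work, as an engineer would, in place of code of your own. Each camera call takes 0.05 s, during which the arm holds its last target. There are 200 camera calls.

TASK

The glued work on the bed of the hand lever press lies too low for the press: stack wooden packers flat and square on its metal block until they fill the gap under the lever's rubber foot, so that the lever is about level (within 4 degrees) when it bites. Then bring the lever down by its handle until you feel the foot bite on the packing, and finish while still holding it down with firm hand pressure, for its spring lifts it as soon as you let go. Leave the work against its stops, the collar as it is set, spare packers clear of the work, and the other things on the bench alone.

Things in the scene. Friction and masses are not known exactly. Their poses are not given: they have to be found in the camera images.
- press: the hand lever press: grey bed plate 325 x 140 mm, 15 mm thick, fixed to the bench. Origin: on the bench right below the pressing spot; the bed reaches 110 mm to -x and 215 mm to +x of it. Its x axis runs from the pressing spot to the round steel column (28 mm thick, 170 mm to +x, its top 185 mm above the bench). A collar locked on the column carries the lever's pivot; it is set at another height in each run and does not move
- lever (a joint): angle of the lever (rad): 0 = level, pointing to the press's -x; positive = raised. Starts raised at its upper stop, 1.55 (straight up); lower stop at -0.09. A spring pushes it up: at the handle about 2 N when raised, about 3 N when level
- pivot (a point): the lever's pivot axis (along the press's y), 120 mm to the +x side of the pressing spot, 77 to 97 mm above the bench
- foot (a point): the lowest point of the lever's domed black rubber foot (26 mm across), 120 mm from the pivot along the lever; when the lever is level it lies 22 mm below the pivot's height, right above the pressing spot, and there it moves about 12 mm per 0.1 rad
- handle (a point): centre of the black handle grip at the lever's end, 60 mm long (170 to 230 mm from the pivot along the lever), 26 x 26 mm with flat sides and rounded edges. The lever's bar is 20 mm wide and 14 mm thick
- work: the glued work, lying loose on the bed with its middle on the pressing spot, against two low stops: plywood base 110 x 90 x 12 mm with an aluminium block 70 x 60 x 20 mm in the middle of it, flat on top. Origin: centre of the underside; its flat top is 32 mm above that (47 mm above the bench). x axis along the 110 mm and 70 mm sides. Mass about 0.5 kg
- packer1: wooden packer, 60 x 45 x 12 mm, lying flat on the bench; one of four alike, of which one or two are needed. Origin: its centre (6 mm above its underside), z up, x along the 60 mm. It goes on the block with its 60 mm along the block's 70 mm (either way round)
- packer2: wooden packer, 60 x 45 x 12 mm, lying flat on the bench; one of four alike, of which one or two are needed. Origin: its centre (6 mm above its underside), z up, x along the 60 mm. It goes on the block with its 60 mm along the block's 70 mm (either way round)
- packer3: wooden packer, 60 x 45 x 12 mm, lying flat on the bench; one of four alike, of which one or two are needed. Origin: its centre (6 mm above its underside), z up, x along the 60 mm. It goes on the block with its 60 mm along the block's 70 mm (either way round)
- packer4: wooden packer, 60 x 45 x 12 mm, lying flat on the bench; one of four alike, of which one or two are needed. Origin: its centre (6 mm above its underside), z up, x along the 60 mm. It goes on the block with its 60 mm along the block's 70 mm (either way round)
- screw_jar: small closed glass jar of screws, 40 mm across, 50 mm tall, not part of the job. Origin: centre of the underside
- bowl: open steel mixing bowl, 200 mm across, 70 mm tall, not part of the job. Origin: centre of the underside
- tape: roll of masking tape lying flat, 100 mm across, 25 mm tall, not part of the job. Origin: centre of the underside
- glue: white glue bottle, 54 mm across, 150 mm tall, not part of the job. Origin: centre of the underside
- driver: screwdriver lying on its side, 200 mm long, not part of the job. Origin: middle of its length
- bar_clamp: bar clamp lying flat, bar 300 mm long, 190 mm across its jaws and grip, 24 mm tall, not part of the job. Origin: on the bar, at half length, underside
- offcut: softwood offcut, 90 x 70 x 38 mm, not part of the job. Origin: centre of the underside
Mind the look-alikes: they are no part of the job. Leave any red look-alike of the packer1 alone. What is shaped like the packer4 but red is not meant.

How it is judged:
On the way:
1. with the lever still raised, at least one packer lies flat and square on the work's block, let go (value of joint lever above 0.5 rad and (((horizontal distance between packer1 and work below 0.014 m and z of packer1 in the frame of work above 0.034 m and angle between the z axis of packer1 and the z axis of work, either way round below 0.1 rad and angle between the x axis of packer1 and the x axis of work, either way round below 0.2 rad) and z of packer1 in the frame of work below 0.041 m and contact force between the fingers and packer1 below 0.1 N and contact force between work and packer1 above 0.1 N) or ((horizontal distance between packer2 and work below 0.014 m and z of packer2 in the frame of work above 0.034 m and angle between the z axis of packer2 and the z axis of work, either way round below 0.1 rad and angle between the x axis of packer2 and the x axis of work, either way round below 0.2 rad) and z of packer2 in the frame of work below 0.041 m and contact force between the fingers and packer2 below 0.1 N and contact force between work and packer2 above 0.1 N) or ((horizontal distance between packer3 and work below 0.014 m and z of packer3 in the frame of work above 0.034 m and angle between the z axis of packer3 and the z axis of work, either way round below 0.1 rad and angle between the x axis of packer3 and the x axis of work, either way round below 0.2 rad) and z of packer3 in the frame of work below 0.041 m and contact force between the fingers and packer3 below 0.1 N and contact force between work and packer3 above 0.1 N) or ((horizontal distance between packer4 and work below 0.014 m and z of packer4 in the frame of work above 0.034 m and angle between the z axis of packer4 and the z axis of work, either way round below 0.1 rad and angle between the x axis of packer4 and the x axis of work, either way round below 0.2 rad) and z of packer4 in the frame of work below 0.041 m and contact force between the fingers and packer4 below 0.1 N and contact force between work and packer4 above 0.1 N))), for 0.2 s.
At the end, for the whole second after the job is handed in: Robot presses lever (>2 N), lever still and within 0.075 rad of level; foot on packing and packing on work >4 N; packers on the work flat, centred to 14 mm, square to 0.2 rad, not touched by the robot; unused ones 70 mm or more from its middle; work flat, moved under 8 mm (value of joint lever between -0.075 and 0.075 rad and velocity of joint lever between -0.05 and 0.05 rad/s and contact force between any of the fingers, the arm and press above 2 N and (contact force between press and packer1 above 4 N or contact force between press and packer2 above 4 N or contact force between press and packer3 above 4 N or contact force between press and packer4 above 4 N) and (contact force between work and packer1 above 4 N or contact force between work and packer2 above 4 N or contact force between work and packer3 above 4 N or contact force between work and packer4 above 4 N) and (horizontal distance between packer1 and work above 0.07 m or (horizontal distance between packer1 and work below 0.014 m and z of packer1 in the frame of work above 0.034 m and angle between the z axis of packer1 and the z axis of work, either way round below 0.1 rad and angle between the x axis of packer1 and the x axis of work, either way round below 0.2 rad)) and (horizontal distance between packer2 and work above 0.07 m or (horizontal distance between packer2 and work below 0.014 m and z of packer2 in the frame of work above 0.034 m and angle between the z axis of packer2 and the z axis of work, either way round below 0.1 rad and angle between the x axis of packer2 and the x axis of work, either way round below 0.2 rad)) and (horizontal distance between packer3 and work above 0.07 m or (horizontal distance between packer3 and work below 0.014 m and z of packer3 in the frame of work above 0.034 m and angle between the z axis of packer3 and the z axis of work, either way round below 0.1 rad and angle between the x axis of packer3 and the x axis of work, either way round below 0.2 rad)) and (horizontal distance between packer4 and work above 0.07 m or (horizontal distance between packer4 and work below 0.014 m and z of packer4 in the frame of work above 0.034 m and angle between the z axis of packer4 and the z axis of work, either way round below 0.1 rad and angle between the x axis of packer4 and the x axis of work, either way round below 0.2 rad)) and contact force between each of the fingers, the arm and packer1 below 0.3 N and contact force between each of the fingers, the arm and packer2 below 0.3 N and contact force between each of the fingers, the arm and packer3 below 0.3 N and contact force between each of the fingers, the arm and packer4 below 0.3 N and distance of work from where it was at the start of the episode below 0.008 m and angle between work's own z axis and vertical below 0.04 rad); the arm keeps its last pose, push and grip.
It fails at once if the work is pushed out of place (15 mm) (distance of work from where it was at the start of the episode above 0.015 m).
It fails at once if the collar is shifted on its column (distance of pivot from where it was at the start of the episode above 0.005 m).
It fails at once if another thing on the bench is moved by more than 30 mm (distance of any of screw_jar, bowl, tape, glue, driver, bar_clamp, offcut from where it was at the start of the episode above 0.03 m).
It also fails if it takes over 72 s, if anything falls off the work surface, if the arm or the gripper's body presses on something with over 40 N, if the wrist force passes 120 N, or if a joint passes its speed limit or range.

## Working session

There is one attempt and no reset: what is moved stays moved. The work goes in short steps, Python scripts to look and compute and a tool call to move; the robot and the scene stay as the last step left them, time stands still between calls to the robot, and variables do not carry over. Pictures are saved under pics/ and viewed, at most 10 in all, crops included, and the job is handed in when it is done.

Besides the shell and the picture viewer there is one more tool, called after ">>>" by a JSON object that holds its "op" and its "data". carry_out: Moves the arm, as the interface text tells. Its arguments: {"type":"object","properties":{"rows":{"type":"array"},"grip_force":{"type":"number"}},"required":["rows"]}

```bash
mkdir -p pics; ls; python3 - <<'E'
from bench import robot, imaging
import cv2,pickle
s=robot.state();print({k:s[k] for k in('time','eef_pos','eef_rot','force','finger_gap')})
for n in('scene','top'):
    d=imaging.snapshot(n);pickle.dump(d,open(n+'.pkl','wb'));cv2.imwrite(f'pics/{n}0.png',d['frame'])
    print(n,d['fx'],d['fy'],d['cx'],d['cy'],d['cam_to_world'],[k for k in d])
E
```

```text
pics
{'time': 0.0, 'eef_pos': array([ 0.2780303 , -0.66916625,  0.30299624]), 'eef_rot': array([-7.84549887e-04,  9.80674230e-01,  1.95646085e-01, -2.18185658e-04]), 'force': array([-0.15238131,  0.12670817, -0.46687947]), 'finger_gap': 0.08524777220718459}
scene 443.2441362062787 443.2441362062787 328.7858486390688 199.7385845453818 [[-0.33414281 -0.6518883   0.68072771  1.34495144]
 [ 0.94249012 -0.2251164   0.2470526   0.27018423]
 [-0.00780773  0.72412999  0.68961931  0.92333504]
 [ 0.          0.          0.          1.        ]] ['frame', 'fx', 'fy', 'cx', 'cy', 'cam_to_world']
top 363.76755086329047 363.76755086329047 323.0306189079707 198.48101812967815 [[-0.0681367   0.97350413 -0.21828215  0.28337693]
 [-0.99767323 -0.06700079  0.01261037 -0.0138887 ]
 [-0.00234883  0.21863349  0.97580422  1.09489396]
 [ 0.          0.          0.          1.        ]] ['frame', 'fx', 'fy', 'cx', 'cy', 'cam_to_world']
```

View pics/top0.png

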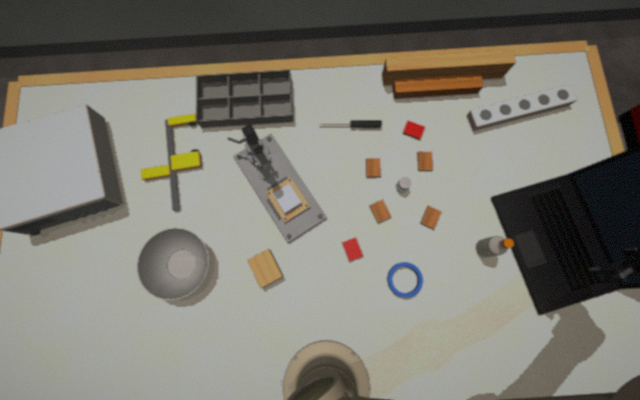

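View pics/scene0.png

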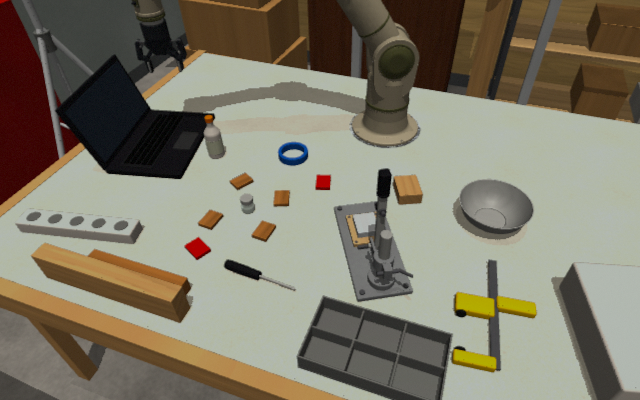

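The top view shows brown packers at (373,168), (425,161), (380,211) and (431,217), with red look-alikes at (414,130) and (352,250). The press work block is at about (287,197) and the lever stands up near (250,135). The brown wooden ones fit the description; I'll leave the red ones alone.

```bash
cat > h.py <<'E'
import numpy as np, cv2, pickle
def load(n): return pickle.load(open(n+'.pkl','rb'))
def ray(d,p):
    u,v=p; M=d['cam_to_world']
    r=M[:3,:3]@np.array([(u-d['cx'])/d['fx'],-(v-d['cy'])/d['fy'],-1]); return M[:3,3],r/np.linalg.norm(r)
def plane(d,p,z):
    o,r=ray(d,p); return o+r*(z-o[2])/r[2]
def tri(d1,p1,d2,p2):
    A=np.zeros((3,3));b=np.zeros(3);rs=[ray(d1,p1),ray(d2,p2)]
    for o,r in rs:
        P=np.eye(3)-np.outer(r,r);A+=P;b+=P@o
    x=np.linalg.solve(A,b); return x,[np.linalg.norm((np.eye(3)-np.outer(r,r))@(x-o)) for o,r in rs]
def proj(d,X):
    M=d['cam_to_world'];c=M[:3,:3].T@(np.asarray(X)-M[:3,3]);return np.array([d['cx']-d['fx']*c[0]/c[2],d['cy']+d['fy']*c[1]/c[2]])
def brown(d,z=.012):
    h=cv2.cvtColor(d['frame'],cv2.COLOR_BGR2HSV)
    m=cv2.inRange(h,(6,110,50),(17,255,255))
    out=[]
    for c in cv2.findContours(m,cv2.RETR_EXTERNAL,cv2.CHAIN_APPROX_NONE)[0]:
        a=cv2.contourArea(c)
        if 60<a<900:
            w=np.array([plane(d,p[0],z)[:2] for p in c],np.float32)
            (ctr,sz,ang)=cv2.minAreaRect(w)
            if sz[0]<sz[1]: ang+=90;sz=sz[::-1]
            out.append((c.mean((0,1)).round(),np.round(ctr,4),np.round(sz,3),round((ang+90)%180-90,1)))
    return out
E
python3 - <<'E'
from h import *
for n in('top','scene'):
    d=load(n);print(n)
    for o in brown(d):print(*o)
t=load('top')['frame'];s=load('scene')['frame']
a=cv2.resize(t[115:245,225:330],None,fx=4,fy=4,interpolation=cv2.INTER_CUBIC)
b=cv2.resize(s[160:305,325:420],None,fx=3.58,fy=3.58,interpolation=cv2.INTER_CUBIC)[:520]
cv2.imwrite('pics/press.png',np.hstack([a,b]));print(a.shape,b.shape)
cv2.imwrite('pics/pack.png',cv2.resize(t[110:270,335:455],None,fx=3.7,fy=3.7,interpolation=cv2.INTER_CUBIC))
E
```

```text
top
[260. 271.] [0.3227 0.1705] [0.088 0.017] 24.7
[508. 243.] [ 0.356  -0.5662] [0.037 0.03 ] 86.1
[431. 217.] [ 0.4461 -0.3472] [0.057 0.041] -29.7
[380. 211.] [ 0.4753 -0.1972] [0.057 0.041] 20.9
[373. 168.] [ 0.6135 -0.1897] [0.056 0.037] -5.4
[425. 161.] [ 0.6252 -0.353 ] [0.056 0.042] -4.0
[14. 95.] [0.924  0.9557] [0.178 0.057] -4.0
[96. 76.] [0.9925 0.7048] [0.144 0.039] 90.0
[135.  74.] [0.9922 0.5668] [0.098 0.039] 89.6
[248.  66.] [0.9929 0.1882] [0.07 0.04] -90.0
[408.  53.] [ 1.0019 -0.352 ] [0.143 0.027] -86.0
[459.  50.] [ 1.0027 -0.5145] [0.151 0.021] -89.2
[600.  81.] [ 0.855  -0.9617] [0.274 0.04 ] -0.0
[564.  46.] [ 0.9935 -0.8697] [0.161 0.041] -90.0
scene
[263. 231.] [ 0.6216 -0.1863] [0.065 0.047] -3.6
[210. 219.] [ 0.6317 -0.3501] [0.064 0.05 ] -4.2
[281. 198.] [ 0.4833 -0.195 ] [0.067 0.042] 23.3
[407. 189.] [0.3213 0.154 ] [0.125 0.079] 24.4
[241. 181.] [ 0.4529 -0.3447] [0.061 0.051] -30.9
[ 38. 179.] [ 0.6369 -0.9538] [0.367 0.043] 0.1
[508.  89.] [-0.4026  0.4113] [0.213 0.085] -3.5
[162.  81.] [-0.0254 -0.952 ] [0.228 0.039] -0.0
[525.  34.] [-0.9771  0.4532] [0.422 0.118] -5.7Traceback (most recent call last):
  File "<stdin>", line 8, in <module>
    return _nx.concatenate(arrs, 1, dtype=dtype, casting=casting)
           ~~~~~~~~~~~~~~~^^^^^^^^^^^^^^^^^^^^^^^^^^^^^^^^^^^^^^^
ValueError: all the input array dimensions except for the concatenation axis must match exactly, but along dimension 0, the array at index 0 has size 520 and the array at index 1 has size 519
```

```bash
python3 - <<'E'
from h import *
t=load('top');s=load('scene');T=t['frame'];S=s['frame']
a=cv2.resize(T[115:245,225:330],(420,520),interpolation=cv2.INTER_CUBIC)
b=cv2.resize(S[160:305,325:420],(340,520),interpolation=cv2.INTER_CUBIC)
cv2.imwrite('pics/press.png',np.hstack([a,b]))
cv2.imwrite('pics/pack.png',cv2.resize(T[110:270,335:455],None,fx=3.7,fy=3.7,interpolation=cv2.INTER_CUBIC))
E
```

```text
(no output)
```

View pics/press.png

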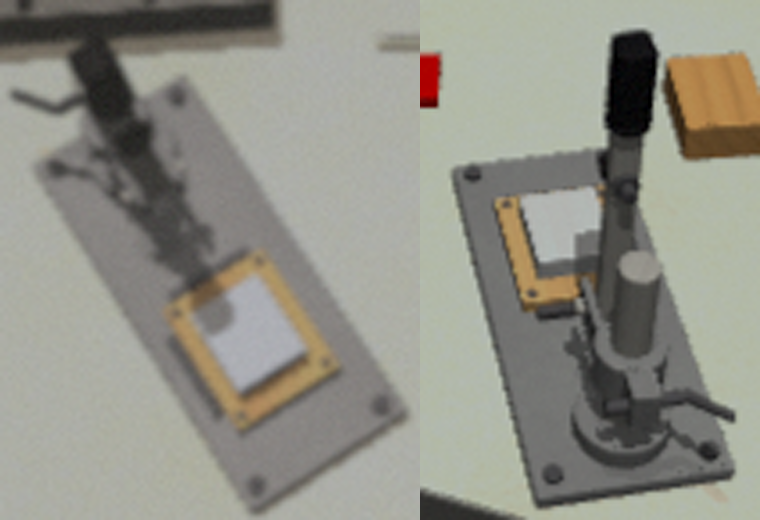

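View pics/pack.png

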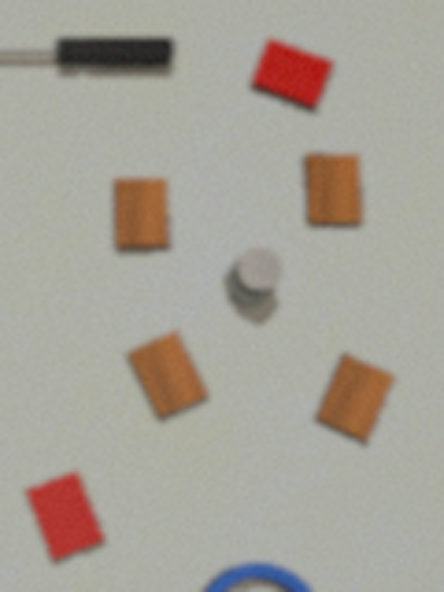

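The crop confirms four brown packers and two red decoys. The press crop shows the work's block at about (252,332) and the handle top at (90,42) (top) and (634,40) (scene).

```bash
python3 - <<'E'
from h import *
t=load('top');s=load('scene')
ct=lambda u,v:(225+u/4,115+v/4); cs=lambda u,v:(325+(u-420)/3.579,160+v/3.586)
bed=np.array([plane(t,ct(*p),.015) for p in[(35,165),(183,80),(408,412),(257,513)]])
print(bed.round(4)); x=((bed[0]+bed[1])-(bed[2]+bed[3]))[:2];print('len',np.linalg.norm(x)/2,np.linalg.norm(bed[0]-bed[1]));x/=np.linalg.norm(x)
print('yaw',np.degrees(np.arctan2(x[1],x[0])),'spot from bed',bed.mean(0)[:2]-x*.0525)
bs=np.array([plane(s,cs(*p),.015) for p in[(453,170),(535,503),(733,470)]]);print('scene bed',bs.round(4)); e=(bs[0]+bs[2])/2; print('spot sc',e[:2]-x*.0525)
ply=np.array([plane(t,ct(*p),.027) for p in[(262,250),(340,370),(240,430),(165,312)]]);print('ply',ply.mean(0),np.linalg.norm(ply[0]-ply[1]),np.linalg.norm(ply[1]-ply[2]))
a=ply[0]+ply[3]-ply[1]-ply[2];print('ply yaw',np.degrees(np.arctan2(a[1],a[0])))
blk=np.array([plane(t,ct(*p),.047) for p in[(265,275),(308,352),(240,390),(200,315)]]);print('blk',blk.mean(0))
X,e=tri(t,ct(90,42),s,cs(634,40));print('handle top',X,e)
E
```

```text
[[ 0.679   0.2413  0.015 ]
 [ 0.7419  0.1233  0.015 ]
 [ 0.4641 -0.0357  0.015 ]
 [ 0.3963  0.0812  0.015 ]]
len 0.32248546162679115 0.13369120425185219
yaw 29.650077432434205 spot from bed [0.52470575 0.07657462]
scene bed [[ 0.4737 -0.0294  0.015 ]
 [ 0.7557  0.1259  0.015 ]
 [ 0.6861  0.2456  0.015 ]]
spot sc [0.53429744 0.08212432]
ply [0.52498615 0.07796969 0.027     ] 0.11096858855420996 0.08657893308249186
ply yaw 29.06912703694494
blk [0.52573652 0.07481715 0.047     ]
handle top [0.63606402 0.13683183 0.32628122] [np.float64(0.0013062759156277947), np.float64(0.0013062759156278218)]
```

>>> {"op": "carry_out", "data": {"rows": [[[0, 0, 0, 2.3, -2.25, 0, 8.5], [0, 0, 0, 2.3, -2.25, 0, 8.5], [0, 0, 0, 2.3, -2.25, 0, 8.5], [0, 0, 0, 2.3, -2.25, 0, 8.5], [0, 0, 0, 2.3, -2.25, 0, 8.5], [0, 0, 0, 2.3, -2.25, 0, 8.5], [0, 0, 0, 2.3, -2.25, 0, 8.5], [0, 0, 0, 2.3, -2.25, 0, 8.5], [0, 0, 0, 2.3, -2.25, 1.7, 8.5], [0, 0, 0, 2.3, -2.25, 1.7, 8.5], [0, 0, 0, 2.3, -2.25, 1.7, 8.5], [0, 0, 0, 2.3, -2.25, 1.7, 8.5], [0, 0, 0, 2.3, -2.25, 1.7, 8.5], [0, 0, 0, 2.3, -2.25, 1.7, 8.5], [0, 0, 0, 2.3, -2.25, 1.7, 8.5], [0, 0, 0, 2.3, -2.25, 1.7, 8.5], [0, 0, 0, 0, 0, 0, 8.5], [0, 0, 0, 0, 0, 0, 8.5]]], "grip_force": 40}}

```text
time: 1.6
eef_pos: [0.4803, -0.1936, 0.1667]
eef_rot: [-0.001, 0.98, 0.198, -0.001]
force: [0.7, 0.3, 0.6]
finger_gap: 0.0848
finger_force: 0.0
```

```bash
python3 - <<'E'
from bench import imaging
from h import *
P=[]
for n,(u0,v0) in(('top',(325,150)),('scene',(220,120))):
    d=imaging.snapshot(n);pickle.dump(d,open(n+'.pkl','wb'));f=d['frame'].copy()
    c=cv2.resize(f[v0:v0+120,u0:u0+120],(400,400),interpolation=cv2.INTER_CUBIC)
    # marks: fingertip points expected (gap .085, y-axis), z ~ .1667-.065
    yt=np.array([.387,-.922,0])
    for sgn in(-1,1):
        q=(proj(d,np.array([.4803,-.1936,.1667-.062])+sgn*.0425*yt)-[u0,v0])*400/120
        cv2.drawMarker(c,tuple(int(i) for i in q),(255,0,255),cv2.MARKER_CROSS,8,1)
    P.append(c)
cv2.imwrite('pics/near1.png',np.hstack(P))
t=load('top');s=load('scene')
# handle top height per single view
for n,d,p,spot in(('top',t,(247.5,125.5),(.525,.077)),('scene',s,(384.8,171.2),(.532,.081))):
    xy=np.array(spot)+.115*np.array([.869,.494])
    print(n,[(z,proj(d,[*xy,z]).round(1)) for z in(.307,.317,.327)],p)
E
```

```text
top [(0.307, array([250.1, 133.5])), (0.317, array([249.2, 131.8])), (0.327, array([248.3, 130. ]))] (247.5, 125.5)
scene [(0.307, array([384.4, 177. ])), (0.317, array([384.8, 173.4])), (0.327, array([385.1, 169.8]))] (384.8, 171.2)
```

View pics/near1.png

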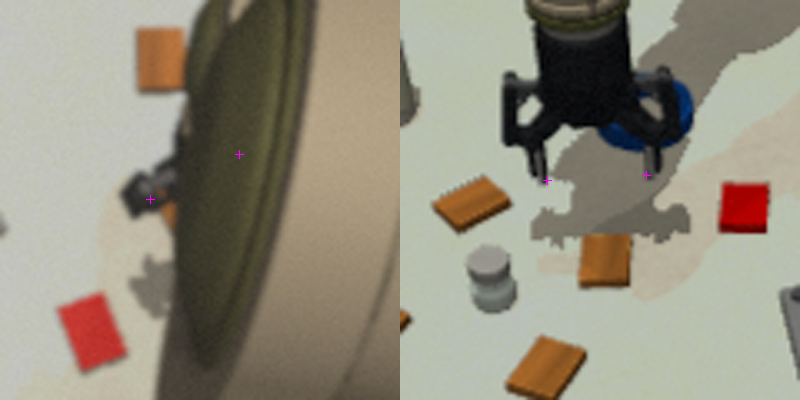

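The grip straddles the packer (scene crop fingertips (541,180) and (658,175), packer at (606,260)). Both views put the pivot high, at about 93–97 mm, so two packers are needed.

>>> {"op": "carry_out", "data": {"rows": [[[0, 0, 0, -0.1, 0.05, 2.2, 8.5], [0, 0, 0, -0.1, 0.05, 2.2, 8.5], [0, 0, 0, 0, 0, 2.2, 8.5], [0, 0, 0, 0, 0, 2.2, 8.5], [0, 0, 0, 0, 0, 0, 8.5], [0, 0, 0, 0, 0, 0, 3.5], [0, 0, 0, 0, 0, 0, 3.5], [0, 0, 0, 0, 0, 0, 3.5], [0, 0, 0, 0, 0, 0, 3.5], [0, 0, 0, 0, 0, 0, 3.5], [0, 0, 0, 0, 0, 0, 3.5], [0, 0, 0, 0, 0, 0, 3.5]]], "grip_force": 40}}

```text
time: 2.7
eef_pos: [0.4788, -0.1981, 0.0818]
eef_rot: [0.001, 0.981, 0.195, 0.001]
force: [-1.0, -0.5, 9.5]
finger_gap: 0.0421
finger_force: 39.1
```

>>> {"op": "carry_out", "data": {"rows": [[[0, 0, 0, 0, 0, -1.5, 3.5], [0, 0, 0, 0, 0, -3.5, 3.5], [0, 0, 0, 0, 0, -3.5, 3.5], [0, 0, 0, 0, 0, -2, 3.5], [0, 0, 0, 0, 0, 0, 3.5]]]}}

```text
time: 3.12
eef_pos: [0.4798, -0.1983, 0.1899]
eef_rot: [0.002, 0.981, 0.195, 0.003]
force: [0.5, -0.4, -0.8]
finger_gap: 0.0413
finger_force: 40.4
```

```bash
python3 - <<'E'
from bench import imaging,robot
from h import *
s=robot.state();print(s['force'],s['finger_gap'],s['finger_force'],s['eef_pos'])
d=imaging.snapshot('scene');pickle.dump(d,open('scene.pkl','wb'))
cv2.imwrite('pics/near2.png',cv2.resize(d['frame'][90:240,200:340],None,fx=4,fy=4,interpolation=cv2.INTER_CUBIC))
E
```

```text
[ 0.48666655 -0.39825481 -0.75029802] 0.041341473266646264 40.43058693408966 [ 0.4797937 -0.1982802  0.1899115]
```

View pics/near2.png

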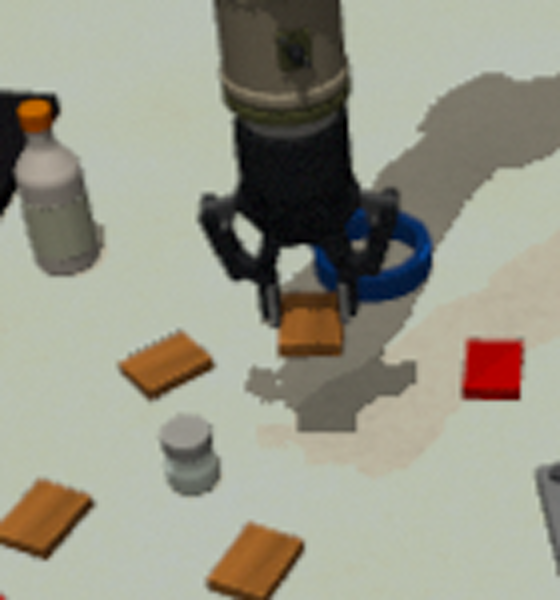

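```bash
python3 - <<'E'
from h import *
d=load('scene');h=cv2.cvtColor(d['frame'],cv2.COLOR_BGR2HSV)
f=lambda u,v:(200+u/4,90+v/4)
tcp=np.array([.4798,-.1983]);a=2*np.arctan2(.195,.981);xt=np.array([np.cos(a),np.sin(a)]);yt=np.array([np.sin(a),-np.cos(a)])
for p,z in(((284,293),.120),((339,293),.120),((279,355),.108),((342,355),.108)):
    w=plane(d,f(*p),z)[:2]-tcp;print(p,'tool x,y',w@xt,w@yt)
E
```

```text
(284, 293) tool x,y -0.026433102451523905 0.018980440248307636
(339, 293) tool x,y -0.023998422615271197 -0.020616534178409883
(279, 355) tool x,y 0.027813992938143975 0.021349080494230184
(342, 355) tool x,y 0.030505555317161967 -0.022903425636955483
```

>>> {"op": "carry_out", "data": {"rows": [[[0, 0, 0, 1.7, -2.65, 0, 3.5], [0, 0, 0, 1.7, -2.65, 0, 3.5], [0, 0, 0, 1.7, -2.65, 0, 3.5], [0, 0, 0, 1.7, -2.65, 0, 3.5], [0, 0, 0, 1.7, -2.65, 0, 3.5], [0, 0, 0, 1.7, -2.65, 0, 3.5], [0, 0, 0, 1.7, -2.65, 0, 3.5], [0, 0, 0, 1.7, -2.65, 0, 3.5], [0, 0, 0, 1.7, -2.65, 0, 3.5], [0, 0, -6.9, 0, 0, 1.5, 3.5], [0, 0, 0, 0, 0, 1.5, 3.5], [0, 0, 0, 0, 0, 0, 3.5], [0, 0, 0, 0, 0, 0, 3.5]]]}}

```text
time: 4.25
eef_pos: [0.5274, 0.0812, 0.154]
eef_rot: [0.0, 0.967, 0.254, -0.001]
force: [-0.1, 0.3, -0.8]
finger_gap: 0.0415
finger_force: 40.6
```

```bash
python3 - <<'E'
from bench import imaging,robot
from h import *
cs=lambda u,v:(325+(u-420)/3.579,160+v/3.586)
d=load('scene')
a=plane(d,cs(495,198),.027);b=plane(d,cs(527,307),.015);y=np.array([-.494,.869])
print('ply scene',a,b,((a+b)/2)[:2]+.045*y)
P=[]
for n,(u0,v0) in(('top',(230,120)),('scene',(315,145))):
    d=imaging.snapshot(n);pickle.dump(d,open(n+'.pkl','wb'))
    P.append(cv2.resize(d['frame'][v0:v0+120,u0:u0+100],(400,480),interpolation=cv2.INTER_CUBIC))
cv2.imwrite('pics/near3.png',np.hstack(P))
E
```

```text
ply scene [0.50412941 0.01616964 0.027     ] [0.59343272 0.07043384 0.015     ] [0.52655106 0.08240674]
```

View pics/near3.png

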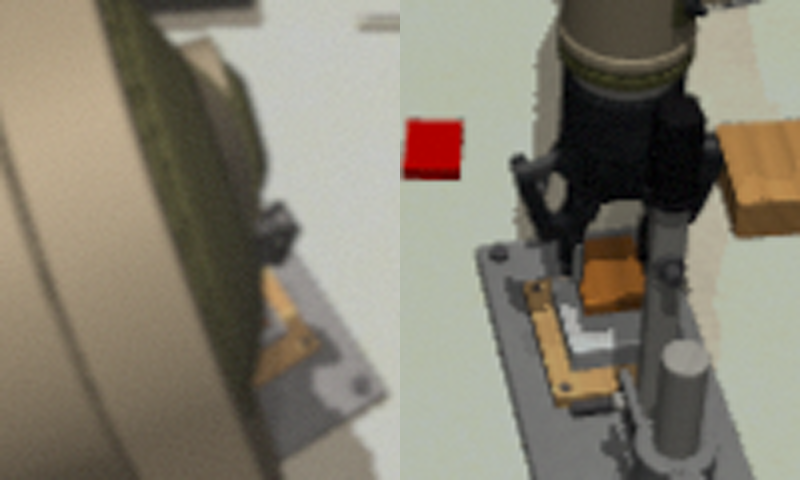

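```bash
python3 - <<'E'
from h import *
d=load('scene');f=lambda u,v:(315+(u-400)/4,145+v/4)
x=np.array([.869,.494]);y=np.array([-.494,.869])
for p,z,o in(((585,310),.0722,(.03,-.0225)),((581,297),.0842,(.03,-.0225)),((572,352),.047,(.035,-.03)),((555,405),.015,(.055,-.045))):
    print(p,plane(d,f(*p),z)[:2]-o[0]*x-o[1]*y)
E
```

```text
(585, 310) [0.52175133 0.08013176]
(581, 297) [0.52243706 0.07707174]
(572, 352) [0.53007621 0.08116047]
(555, 405) [0.52655232 0.08012993]
```

>>> {"op": "carry_out", "data": {"rows": [[[0, 0, 0, 0.4, 0, 0.8, 3.5], [0, 0, 0, 0, 0, 0.8, 3.5], [0, 0, 0, 0, 0, 0.6, 3.5], [0, 0, 0, 0, 0, 0.2, 3.5], [0, 0, 0, 0, 0, 0.1, 3.5], [0, 0, 0, 0, 0, 0, 3.5]]]}}

```text
time: 4.85
eef_pos: [0.5315, 0.0832, 0.1295]
eef_rot: [0.0, 0.967, 0.254, -0.0]
force: [-0.3, -0.3, -1.2]
finger_gap: 0.0418
finger_force: 40.6
```

>>> {"op": "carry_out", "data": {"rows": [[[0, 0, 0, 0, 0, 0.1, 3.5], [0, 0, 0, 0, 0, 0.1, 3.5], [0, 0, 0, 0, 0, 0, 3.5]]]}}

```text
time: 5.1
eef_pos: [0.5317, 0.0833, 0.1288]
eef_rot: [0.0, 0.967, 0.254, 0.0]
force: [-3.2, -0.8, 11.2]
finger_gap: 0.0416
finger_force: 45.9
```

>>> {"op": "carry_out", "data": {"rows": [[[0, 0, 0, 0, 0, 0, 7], [0, 0, 0, 0, 0, 0, 7], [0, 0, 0, 0, 0, 0, 7], [0, 0, 0, 0, 0, -1, 8.5], [0, 0, 0, 0, 0, -3, 8.5], [0, 0, 0, 0, 0, -3, 8.5], [0, 0, 0, 0, 0, -2, 8.5], [0, 0, 0, -1.3, 2.8, 0, 8.5], [0, 0, 0, -1.3, 2.8, 0, 8.5], [0, 0, 0, -1.3, 2.8, 0, 8.5], [0, 0, 0, -0.5, 3.0, 0, 8.5], [0, 0, 0, -0.5, 3.0, 0, 8.5], [0, 0, 0, -0.5, 3.0, 0, 8.5], [0, 0, 0, -0.5, 3.0, 0, 8.5], [0, 0, 0, 0, 0, 0, 8.5]]]}}

```text
time: 6.35
eef_pos: [0.5818, -0.1301, 0.2188]
eef_rot: [0.002, 0.968, 0.251, 0.001]
force: [-0.4, -1.2, 1.6]
finger_gap: 0.0851
finger_force: 0.0
```

```bash
python3 - <<'E'
from bench import imaging,robot
from h import *
P=[]
for n,(u0,v0) in(('top',(230,120)),('scene',(315,145))):
    d=imaging.snapshot(n);pickle.dump(d,open(n+'.pkl','wb'));f=d['frame']
    if n=='scene':
        for o in brown(d):
            if o[2][0]<.09:print(*o)
    P.append(cv2.resize(f[v0:v0+120,u0:u0+100],(400,480),interpolation=cv2.INTER_CUBIC))
cv2.imwrite('pics/near4.png',np.hstack(P))
E
```

```text
[263. 231.] [ 0.6216 -0.1863] [0.065 0.047] -3.6
[366. 221.] [0.4918 0.0753] [0.071 0.048] 28.0
[210. 219.] [ 0.6316 -0.35  ] [0.064 0.05 ] -4.4
[241. 181.] [ 0.4529 -0.3447] [0.061 0.051] -30.9
```

View pics/near4.png

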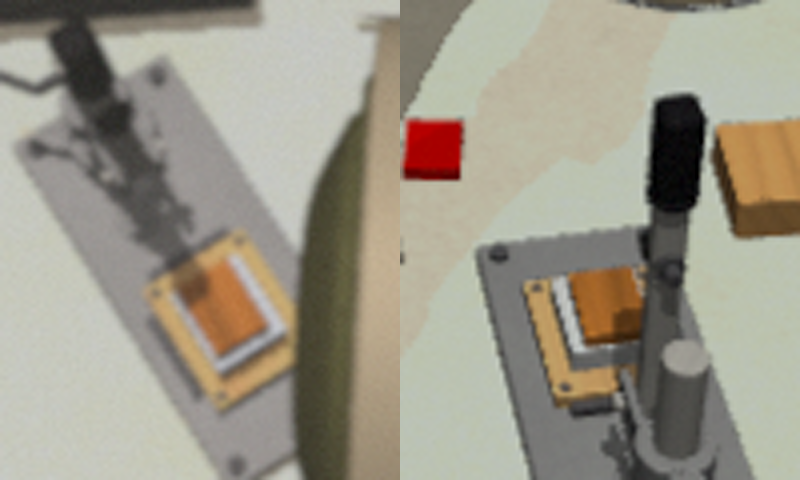

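Packer 1 lies square on the block (top crop (222,310)), about 5 mm toward the column and toward +y of the press. That is inside tolerance. Now the second packer.

>>> {"op": "carry_out", "data": {"rows": [[[0, 0, 0, 0.2, 3.5, 0, 8.5], [0, 0, 0, 0.2, 3.5, 0, 8.5], [0, 0, 6.7, 0, 0, 1, 8.5], [0, 0, 6.7, 0, 0, 1, 8.5], [0, 0, 6.7, 0, 0, 1, 8.5], [0, 0, 6.7, 0, 0, 1, 8.5], [0, 0, 6.7, 0, 0, 1, 8.5], [0, 0, 0, 0, 0, 0, 8.5], [0, 0, 0, 0, 0, 0, 8.5]]]}}

```text
time: 7.2
eef_pos: [0.6184, -0.1805, 0.1678]
eef_rot: [-0.0, 0.999, -0.032, -0.001]
force: [-0.6, -0.6, 1.3]
finger_gap: 0.085
finger_force: 0.0
```

>>> {"op": "carry_out", "data": {"rows": [[[0, 0, 0, 0, 0.85, 2.1, 8.5], [0, 0, 0, 0, 0, 2.1, 8.5], [0, 0, 0, 0, 0, 2.1, 8.5], [0, 0, 0, 0, 0, 2.1, 8.5], [0, 0, 0, 0, 0, 0, 8.5], [0, 0, 0, 0, 0, 0, 3.5], [0, 0, 0, 0, 0, 0, 3.5], [0, 0, 0, 0, 0, 0, 3.5], [0, 0, 0, 0, 0, 0, 3.5], [0, 0, 0, 0, 0, 0, 3.5], [0, 0, 0, 0, 0, 0, 3.5], [0, 0, 0, 0, 0, 0, 3.5]]]}}

```text
time: 8.2
eef_pos: [0.6181, -0.1907, 0.0843]
eef_rot: [0.0, 0.999, -0.035, 0.0]
force: [-0.9, -0.4, -0.6]
finger_gap: 0.0351
finger_force: 0.0
```

Missed: the fingertips closed just above the packer. Going 8.5 mm lower.

>>> {"op": "carry_out", "data": {"rows": [[[0, 0, 0, 0, 0, 0, 8.5], [0, 0, 0, 0, 0, 0, 8.5], [0, 0, 0, 0, 0, 0, 8.5], [0, 0, 0, 0, 0, 0, 8.5], [0, 0, 0, 0, 0, 0.85, 8.5], [0, 0, 0, 0, 0, 0, 8.5], [0, 0, 0, 0, 0, 0, 3.5], [0, 0, 0, 0, 0, 0, 3.5], [0, 0, 0, 0, 0, 0, 3.5], [0, 0, 0, 0, 0, 0, 3.5], [0, 0, 0, 0, 0, 0, 3.5], [0, 0, 0, 0, 0, 0, 3.5], [0, 0, 0, 0, 0, 0, 3.5]]]}}

```text
time: 9.28
eef_pos: [0.618, -0.1908, 0.0757]
eef_rot: [0.0, 0.999, -0.035, 0.0]
force: [-1.1, -0.3, 4.4]
finger_gap: 0.0435
finger_force: 41.1
```

>>> {"op": "carry_out", "data": {"rows": [[[0, 0, 0, 0, 0, -3, 3.5], [0, 0, 0, 0, 0, -3, 3.5], [0, 0, 0, 0, 0, -3, 3.5], [0, 0, 0, 0, 0, -3, 3.5], [0, 0, 0, -1.18, -2.91, 0, 3.5], [0, 0, 0, -1.18, -2.91, 0, 3.5], [0, 0, 0, -1.18, -2.91, 0, 3.5], [0, 0, 0, -1.18, -2.91, 0, 3.5], [0, 0, 0, -1.18, -2.91, 0, 3.5], [0, 0, 0, -1.18, -2.91, 0, 3.5], [0, 0, 0, -1.18, -2.91, 0, 3.5], [0, 0, 0, -1.18, -2.91, 0, 3.5], [0, 0, 0, -1.18, -2.91, 0, 3.5], [0, 0, -6.7, 0, 0, 0, 3.5], [0, 0, -6.7, 0, 0, 0, 3.5], [0, 0, -6.7, 0, 0, 0, 3.5], [0, 0, -6.7, 0, 0, 0, 3.5], [0, 0, -6.7, 0, 0, 0, 3.5], [0, 0, 0, 0, 0, 0, 3.5], [0, 0, 0, 0, 0, 0, 3.5]]]}}

```text
time: 10.95
eef_pos: [0.5304, 0.0778, 0.1953]
eef_rot: [-0.0, 0.968, 0.252, 0.0]
force: [0.3, -0.4, -1.2]
finger_gap: 0.0438
finger_force: 41.0
```

>>> {"op": "carry_out", "data": {"rows": [[[0, 0, 0, 0.1, 0, 2, 3.5], [0, 0, 0, 0, 0, 2, 3.5], [0, 0, 0, 0, 0, 1.2, 3.5], [0, 0, 0, 0, 0, 0.5, 3.5], [0, 0, 0, 0, 0, 0.2, 3.5], [0, 0, 0, 0, 0, 0, 3.5]]]}}

```text
time: 11.45
eef_pos: [0.5313, 0.0785, 0.1362]
eef_rot: [0.0, 0.967, 0.254, -0.0]
force: [0.6, 0.2, -0.5]
finger_gap: 0.0436
finger_force: 41.0
```

>>> {"op": "carry_out", "data": {"rows": [[[0, 0, 0, 0, 0, 0.1, 3.5], [0, 0, 0, 0, 0, 0.08, 3.5], [0, 0, 0, 0, 0, 0, 3.5]]]}}

```text
time: 11.7
eef_pos: [0.5315, 0.0786, 0.1351]
eef_rot: [0.0, 0.967, 0.254, 0.0]
force: [-0.1, 0.3, -0.0]
finger_gap: 0.0434
finger_force: 41.0
```

>>> {"op": "carry_out", "data": {"rows": [[[0, 0, 0, 0, 0, 0.05, 3.5], [0, 0, 0, 0, 0, 0, 7], [0, 0, 0, 0, 0, 0, 7], [0, 0, 0, 0, 0, 0, 7], [0, 0, 0, 0, 0, -1, 8], [0, 0, 0, 0, 0, -3.5, 5], [0, 0, 0, -1, 0, -3.5, 2], [0, 0, 0, -1, 0, -3.5, 0], [0, 0, 0, -1, 0, -3.5, 0], [0, 0, 0, 0, 0, -3.5, 0], [0, 0, 0, 0, 0, -3.5, 0], [0, 0, 0, 0, 0, -3.5, 0], [0, 0, 0, 0, 0, -3.5, 0], [0, 0, 0, 0, 0, 0, 0]]]}}

```text
time: 12.87
eef_pos: [0.5066, 0.0637, 0.4313]
eef_rot: [0.0, 0.967, 0.254, 0.005]
force: [1.4, 0.9, 0.7]
finger_gap: -0.0001
finger_force: 0.0
```

```bash
python3 - <<'E'
from bench import imaging,robot
from h import *
s=robot.state();print(s['eef_pos'],s['eef_rot'],s['finger_gap'],s['time'])
P=[]
for n,(u0,v0) in(('top',(230,120)),('scene',(315,145))):
    d=imaging.snapshot(n);pickle.dump(d,open(n+'.pkl','wb'));f=d['frame']
    P.append(cv2.resize(f[v0:v0+120,u0:u0+100],(400,480),interpolation=cv2.INTER_CUBIC))
cv2.imwrite('pics/near5.png',np.hstack(P))
E
```

```text
[0.5065619  0.06369893 0.43134551] [3.96792523e-05 9.67177483e-01 2.54047046e-01 5.27387456e-03] -6.296932470423197e-05 12.8667
```

View pics/near5.png

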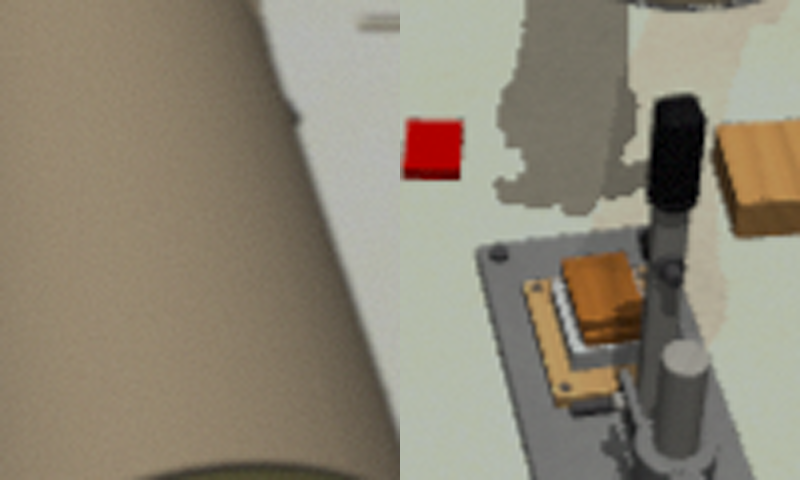

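Both packers are stacked square (scene crop about (605,290)), the upper one about 4 mm nearer the block's middle. Next the fingers go over and behind the lever.

>>> {"op": "carry_out", "data": {"rows": [[[0, 0, 0, 3.25, 0, 0, 0], [0, 0, 0, 3.25, 0, 0, 0], [0, 0, 0, 3.25, 0, 0, 0], [0, 0, 0, 3.25, 0, 0, 0], [0, 0, 0, 3.25, 0, 0, 0], [0, 0, 0, 3.25, 0, 0, 0], [0, 0, 0, 0, 0, 0, 0], [0, 0, 0, 0, 0, 2.2, 0], [0, 0, 0, 0, 0, 2.2, 0], [0, 0, 0, 0, 0, 2.2, 0], [0, 0, 0, 0, 0, 0, 0], [0, 0, 0, 0, 0, 0, 0]]]}}

```text
time: 13.97
eef_pos: [0.6741, 0.1593, 0.3562]
eef_rot: [0.0, 0.967, 0.254, -0.002]
force: [0.6, 0.6, 1.0]
finger_gap: 0.0001
finger_force: 0.0
```

```bash
python3 - <<'E'
import numpy as np
# tip-centre path (press x rel. pivot, z rel. pivot) for lever angle th; contact at r, tip: half width 11
for zp in(.095,):
  for th in np.arange(1.55,-.05,-.1):
    r=.2;n=.013
    u=np.array([-np.cos(th),np.sin(th)]);w=np.array([np.sin(th),np.cos(th)])
    c=r*u+n*w
    # tip corner: finger centre offset +.011*sin(th) in x
    print(round(th,2),(c+[.011*np.sin(th),0]).round(3), 'tcp z',round(c[1]+zp+.073,3))
E
```

```text
1.55 [0.02 0.2 ] tcp z 0.368
1.45 [-0.   0.2] tcp z 0.368
1.35 [-0.02   0.198] tcp z 0.366
1.25 [-0.04   0.194] tcp z 0.362
1.15 [-0.06   0.188] tcp z 0.356
1.05 [-0.079  0.18 ] tcp z 0.348
0.95 [-0.097  0.17 ] tcp z 0.338
0.85 [-0.114  0.159] tcp z 0.327
0.75 [-0.13   0.146] tcp z 0.314
0.65 [-0.145  0.131] tcp z 0.299
0.55 [-0.158  0.116] tcp z 0.284
0.45 [-0.17   0.099] tcp z 0.267
0.35 [-0.18   0.081] tcp z 0.249
0.25 [-0.188  0.062] tcp z 0.23
0.15 [-0.194  0.043] tcp z 0.211
0.05 [-0.199  0.023] tcp z 0.191
```

>>> {"op": "carry_out", "data": {"rows": [[[0, 0, 0, -1.2, 0, 0, 0], [0, 0, 0, -1.2, 0, 0, 0], [0, 0, 0, -2, 0, 0, 0], [0, 0, 0, -2, 0, 0.2, 0], [0, 0, 0, -2, 0, 0.4, 0], [0, 0, 0, -2, 0, 0.6, 0], [0, 0, 0, -1.9, 0, 0.8, 0], [0, 0, 0, -1.8, 0, 1.0, 0], [0, 0, 0, 0, 0, 0, 0]]]}}

```text
time: 14.72
eef_pos: [0.5498, 0.0886, 0.3285]
eef_rot: [0.0, 0.967, 0.254, -0.001]
force: [-0.3, -0.1, 0.7]
finger_gap: -0.0005
finger_force: 0.8
```

```bash
python3 - <<'E'
from bench import imaging
from h import *
P=[]
for n,(u0,v0) in(('top',(230,100)),('scene',(305,125))):
    d=imaging.snapshot(n);f=d['frame'];pickle.dump(d,open(n+'.pkl','wb'))
    P.append(cv2.resize(f[v0:v0+140,u0:u0+110],(400,509),interpolation=cv2.INTER_CUBIC))
cv2.imwrite('pics/near6.png',np.hstack(P))
E
python3 - <<'E'
from h import *
d=load('scene');print(d['frame'][172:200:6,384].tolist())
E
```

```text
[[160, 182, 180], [156, 178, 181], [159, 181, 180], [157, 179, 182], [152, 173, 180]]
```

View pics/near6.png

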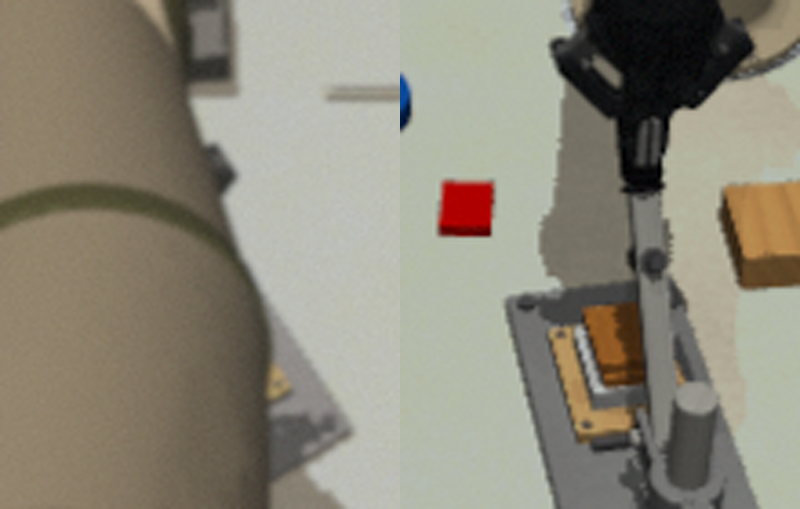

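The lever is down to about 0.95 rad with the fingers centred on the black handle (scene crop (642,185)). Carrying on along the arc.

>>> {"op": "carry_out", "data": {"rows": [[[0, 0, 0, -1.6, 0, 1.0, 0], [0, 0, 0, -1.6, 0, 1.3, 0], [0, 0, 0, -1.5, 0, 1.4, 0], [0, 0, 0, -1.3, 0, 1.5, 0], [0, 0, 0, -1.2, 0, 1.7, 0], [0, 0, 0, -1.0, 0, 1.8, 0], [0, 0, 0, -0.8, 0, 1.8, 0], [0, 0, 0, 0, 0, 0, 0], [0, 0, 0, 0, 0, 0, 0]]]}}

```text
time: 15.57
eef_pos: [0.4748, 0.0463, 0.2233]
eef_rot: [-0.0, 0.967, 0.254, -0.0]
force: [-1.8, -0.7, 2.7]
finger_gap: 0.0002
finger_force: 1.2
```

>>> {"op": "carry_out", "data": {"rows": [[[0, 0, 0, -0.4, 0, 1.0, 0], [0, 0, 0, -0.3, 0, 1.0, 0], [0, 0, 0, -0.2, 0, 0.6, 0], [0, 0, 0, 0, 0, 0.4, 0], [0, 0, 0, 0, 0, 0, 0]]]}}

```text
time: 15.98
eef_pos: [0.4671, 0.0419, 0.1932]
eef_rot: [0.0, 0.967, 0.254, 0.0]
force: [1.8, 0.6, 3.0]
finger_gap: -0.0001
finger_force: 1.2
```

>>> {"op": "carry_out", "data": {"rows": [[[0, 0, 0, 0, 0, 0.4, 0], [0, 0, 0, 0, 0, 0.3, 0], [0, 0, 0, 0, 0, 0.3, 0], [0, 0, 0, 0, 0, 0, 0]]]}}

```text
time: 16.32
eef_pos: [0.4661, 0.0415, 0.1827]
eef_rot: [0.0, 0.967, 0.254, -0.0]
force: [1.8, -1.0, 2.7]
finger_gap: -0.0003
finger_force: 1.3
```

>>> {"op": "carry_out", "data": {"rows": [[[0, 0, 0, 0, 0, 0.3, 0], [0, 0, 0, 0, 0, 0.2, 0], [0, 0, 0, 0, 0, 0, 0]]]}}

```text
time: 16.57
eef_pos: [0.4658, 0.0413, 0.1782]
eef_rot: [0.0, 0.967, 0.254, -0.0]
force: [-1.3, -1.7, 13.0]
finger_gap: 0.0001
finger_force: 6.7
```

The foot bites near level. Firming up the push.

>>> {"op": "carry_out", "data": {"rows": [[[0, 0, 0, 0, 0, 0.15, 0], [0, 0, 0, 0, 0, 0.1, 0], [0, 0, 0, 0, 0, 0, 0], [0, 0, 0, 0, 0, 0, 0], [0, 0, 0, 0, 0, 0, 0], [0, 0, 0, 0, 0, 0, 0]]]}}

```text
time: 17.07
eef_pos: [0.4657, 0.0412, 0.1774]
eef_rot: [0.0, 0.967, 0.254, 0.0]
force: [-6.0, -2.4, 38.4]
finger_gap: -0.0
finger_force: 19.6
```

```bash
python3 - <<'E'
from bench import imaging,robot
from h import *
s=robot.state();print(s['eef_pos'],s['force'],s['qd'].round(4) if hasattr(s['qd'],'round') else s['qd'])
d=imaging.snapshot('scene');pickle.dump(d,open('scene.pkl','wb'))
for o in brown(d,.071):
    if o[2][0]<.12:print(*o)
E
```

```text
[0.46569669 0.04120937 0.17735945] [-6.03549607 -2.43540915 38.36081948] [-0.0005  0.0025  0.0016  0.0006  0.0018  0.0008 -0.0006]
[325. 396.] [1.0116 0.1443] [0.059 0.017] -70.7
[210. 219.] [ 0.6779 -0.3099] [0.06  0.047] -4.2
[362. 220.] [0.5469 0.072 ] [0.081 0.02 ] 29.8
[407. 189.] [0.3877 0.1616] [0.117 0.074] 24.4
[241. 181.] [ 0.5106 -0.305 ] [0.057 0.048] -30.9
```

>>> {"op": "carry_out", "data": {"rows": [[[0, 0, 0, 0, 0, -0.1, 0], [0, 0, 0, 0, 0, 0, 0], [0, 0, 0, 0, 0, 0, 0], [0, 0, 0, 0, 0, 0, 0], [0, 0, 0, 0, 0, 0, 0], [0, 0, 0, 0, 0, 0, 0]]]}}

```text
time: 17.62
eef_pos: [0.4657, 0.0412, 0.1777]
eef_rot: [0.0, 0.967, 0.254, 0.0]
force: [-4.1, -2.3, 27.5]
finger_gap: 0.0002
finger_force: 13.7
```

```bash
python3 -c "
from bench import ticket
print(ticket.hand_in())"
```

```text
the job is handed in; nothing more can be done
None
```

I stacked two packers flat and square on the block and handed the job in with the arm holding the lever down at about 27 N; I put it within about 2 degrees of level from the fingertip height, and the verdict was not shown.

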